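# Hold the disc cleaner's lid open at 50 degrees for service

### The job

The disc cleaning machine is due for a new pad. With its lid still shut, turn the selector knob clockwise to the green dot; then lift the spring-closed lid by its handle bar to 50 degrees (in line with the green bead on the arc beside it) and keep holding it there by the bar: the program finishes while the robot holds the lid. The lid must not be opened while the selector is off the green dot, nor pushed far past the bead, and the loose things beside the machine stay where they are.

Things in the scene. Friction and masses are not known exactly. Their poses are not given: they have to be found in the camera images.
- machine: Disc cleaning machine, fixed: white housing 180 (x) x 280 (y) x 66 mm high. Origin: centre of its underside, on the counter; x to its rear, y to its left, z up. Lid over the left part, control deck (top at 66 mm) on the right, y -140 to -24 mm. Selector axis at x -12, y -82 mm. At the green dot the pointer stands 0.3 rad clockwise of machine x.
- green_bead (a point): Centre of the 12 mm green bead that marks 50 degrees on a thin steel arc (100 mm radius about the hinge line, up to 169 mm above the counter) standing just left of the lid, at y = 146 mm of the machine; fixed, 149 mm above the counter.
- selector (a joint): Selector angle in rad, growing clockwise seen from above. Clicks into four spring detents: 0 white dot, 0.6 yellow, 1.2 green, 1.8 red; starts at white or yellow; stops at -0.1 and 1.9. Needs up to about 0.1 N m; let go within 0.15 rad of a dot it settles there.
- selector_grip (a point): On the selector's axis, 27 mm above the deck (93 mm above the counter), inside the bar grip: 44 mm long, 12 wide, top 12 mm above this point, foot 18 mm below it on a round skirt of 24 mm radius, 9 mm above the deck. White line on one end = pointer. Turns with the knob: x along the bar to the pointer, y across the bar, z up.
- lid_angle (a joint): Lid's opening angle in rad: 0 shut (level), 0.873 = 50 degrees, stop 1.35. The front edge swings up and rearward. Weight and a spring shut it from any angle; holding it at 50 degrees takes 1.5 to 2.5 N at the bar, square to the lid.
- lid: The lid with its handle: grey frame with clear window, 172 mm deep (x) x 156 mm wide (y) x 10 mm thick, hinged along its rear edge. Origin and axes as point lid_hinge.
- lid_hinge (a point): Middle of the lid's hinge line, 72.5 mm above the counter, at x 86, y 57 mm of the machine. Turns with the lid: y along the hinge line to the machine's left, -x along the lid to its front edge and handle.
- lid_handle (a point): Black round bar in front of the lid's front edge; origin at its middle, 221 mm from the hinge line in the lid's plane. 12 mm thick, 110 mm long along its y (parallel to the hinge), an arm at each end; 39 mm free between bar and lid. Lid shut: 72.5 mm above the counter, 45 mm in front of the housing. Being round, it can turn in fingers that stay upright.
- cassette: Bystander: grey label-tape cassette, 46 x 64 x 18 mm, loose, right of the machine; leave alone. Origin at the centre of its underside.
- usb: Bystander: red memory stick, 18 x 66 x 9 mm, loose, right of the machine; leave alone. Origin at the centre of its underside.
- notes: Bystander: pink and yellow sticky-note stack, 75 x 75 x 20 mm, loose, left of the machine; leave alone. Origin at the centre of its underside.

How it is judged:
By the outcome, as a careful person would: the job done as asked, in the order asked, and still so for the second after the job is handed in, while the arm keeps its last pose, push and grip.
It also fails if it takes over 51 s, if anything falls off the work surface, if the arm or the gripper's body presses on something with over 40 N, if the wrist force passes 120 N, or if a joint passes its speed limit or range.

### The arm

A 6-joint arm with a two-finger parallel gripper is mounted at the origin on a cart in front of the work surface, level with it; the furniture and walls round the work are solid. World frame = base frame: x ahead of the robot, y to its left, z up, the work surface at z = 0. Lengths are in m, angles in rad, forces in N, time in s.
With the tool pointing down it reaches from about 0.375 to 0.925 m from the base axis. Payload 5.7 kg.
Tool frame: the origin (TCP) lies at the very end of the fingers, on their centre line; the grasp point (between the pads) lies behind it (r.grip_depth is the z of the grasp point in the tool frame, in m); z points along the fingers, y is the line along which they close (so a half turn about z gives the same grasp; the last joint's range is limited). The gripper opens to 85 mm and grips with 20 to 120 N. Pads are 22 mm wide; open, the fingers measure 114 mm over their backs; the gripper's body (76 mm by 85 mm) begins 54 mm behind the grasp point. The pads swing forward as they close: fully open they stand 13 mm farther back than shut.
Start: joints at [-1.406, 0.359, 1.51, -0, 1.272, -0.115], TCP at [0.166, -0.577, 0.231] pointing down, gripper open.
Joint ranges: [-2.97, 2.97], [-1.01, 2.36], [0.21, 2.38], [-0.96, 4.11], [0.2, 2.71], [-2.98, 2.98]. Speed limits (rad/s): [2.39, 2.39, 3.14, 3.14, 3.14, 3.14].

### API

Orientations are given as [roll, pitch, yaw] about the fixed x, y, z axes, in that order (R = Rz(yaw) Ry(pitch) Rx(roll)).
In Python, from station import r gives the robot as it stands.
- The arm moves only by the shell command python3 -m crank 'ROWS' [FORCE]. ROWS is JSON, a list that holds one entry, the list of rows, each a list of 7 numbers: the shift along the tool's x, y, z in m, then the turn, a rotation vector about the tool's x, y, z in degrees, then the finger opening in m, from 0 to 0.0854. In form: [[[x, y, z, rx, ry, rz, grip], ...]]. A call has 1 to 20 rows; each row is the pose to reach, as a shift and turn from the pose commanded when the call began, along the tool's axes at that moment; what a row does not reach only later rows make up. A row lasts 1/12 s, in which the tool goes at most 41.7 mm and 7.16 degrees, less where a joint would pass 70% of its speed; a pose out of reach is approached as far as the arm can. A call with a gripper value outside its range is refused whole. The fingers move at their own pace and stop on an object; FORCE is the grip in N (left out, the last holds). Time passes only in rows, so rows that repeat a pose let the fingers close. It gives the time, the measured TCP pose, the force, the opening and the grip force at its end, in the units of the state.
- r.read_state(): the state, without advancing time (a new reading comes with each control period).
- r.grab_frame(name): name is "scene" or "side" or "wrist"; returns (picture, depth): 420x560x3 uint8, red, green, blue; 420x560 float32, m along the optical axis (not along the pixel's ray), 0 where there is no reading.
- r.camera_model(name): a dict with "fx", "fy", "cx", "cy" (pixels), "extrinsics" (4x4, takes a point from camera to world coordinates); the wrist camera has in their place "hand_eye" (4x4, takes a point from camera to tool coordinates, whose origin is the TCP and whose axes are the flange's). Camera axes: x right, y down, z forward; pixel columns grow to the right and rows downward; lengths in m; the calibration is good to about 2 mm. The wrist camera is an equidistant fisheye: a pixel r from the principal point sees the ray r / f radians off the axis. A picture is of the moment at which its call begins: read the wrist's pose just before it. camera_model takes no time and is no camera call.
- r.finish_job(): hands the job in; it is judged then, once.
The state is a dict: "t": time; "joint_pos": joint angles; "qvel": joint speeds; "effort": joint torques, N m; "eef_pos": TCP position; "tcp_rot": TCP orientation; "ft_force": force on the tool from outside, world axes, zero at the start; "moment": the same for the moment, N m; "opening": finger opening in m; "gripper_force": force on a finger pad.
Only numpy, scipy, OpenCV 4.12 (cv2) and the standard library are available. Lean on these libraries where they do the work, as an engineer would, in place of code of your own. Each camera call takes 0.05 s, during which the arm holds its last target. There are 200 camera calls.

## Working session

There is one attempt and no reset: what is moved stays moved. The work goes in short steps, Python scripts to look and compute and a shell command to move; the robot and the scene stay as the last step left them, time stands still between calls to the robot, and variables do not carry over. Pictures are saved under pics/ and viewed, at most 10 in all, crops included, and the job is handed in when it is done.

```bash
mkdir -p pics; ls
python3 - <<'E'
from station import r
import cv2,numpy as np
s=r.read_state();print(s)
for n in("scene","side"):
    im,d=r.grab_frame(n);np.savez(f"pics/{n}.npz",im=im,d=d)
    cv2.imwrite(f"pics/{n}1.png",cv2.resize(im[:,:,::-1],(800,600),interpolation=cv2.INTER_CUBIC))
    print(r.camera_model(n))
print(r.camera_model("wrist"),r.grip_depth)
E
```

```text
pics
{'t': 0.0, 'joint_pos': array([-1.40611263e+00,  3.59504422e-01,  1.51146061e+00,  3.22340233e-05,
        1.27253402e+00, -1.15105478e-01]), 'qvel': array([-3.87036103e-04, -1.43400762e-03, -6.09952325e-04,  1.64507958e-03,
       -8.43483198e-05, -5.72067115e-04]), 'effort': array([ 1.61323402e-03, -5.27612007e+01, -2.78621900e+01,  1.73941680e-04,
        1.34628129e-02, -1.17914033e-05]), 'eef_pos': array([ 0.16557569, -0.57596577,  0.23044324]), 'tcp_rot': array([-3.13970240e+00, -2.49542023e-04,  2.79779434e-01]), 'ft_force': array([-0.29739706,  0.28998394, -0.38486555]), 'moment': array([-0.03909093, -0.00995357, -0.01930988]), 'gripper_force': 0.0, 'opening': 0.08576019237676107}
{'fx': 389.3663187976248, 'fy': 389.3663187976248, 'cx': 282.57610417732195, 'cy': 207.09669112030895, 'extrinsics': array([[-0.87200364, -0.29412385,  0.39128099,  0.2361059 ],
       [-0.4894964 ,  0.5267486 , -0.69493107,  0.66781761],
       [-0.00171092, -0.79751306, -0.60329926,  0.64980315],
       [ 0.        ,  0.        ,  0.        ,  1.        ]])}
{'fx': 507.50152754576357, 'fy': 507.50152754576357, 'cx': 282.61394837738044, 'cy': 210.00297119534684, 'extrinsics': array([[-0.76051174, -0.54671885,  0.35031472,  0.23990259],
       [-0.64916606,  0.65208638, -0.39162071,  0.42848137],
       [-0.01432903, -0.52524457, -0.85083066,  0.94241485],
       [ 0.        ,  0.        ,  0.        ,  1.        ]])}
{'fx': 325.19226210127806, 'fy': 325.19226210127806, 'cx': 279.3054777521595, 'cy': 215.25172435527188, 'hand_eye': array([[ 4.83252452e-04, -9.45407246e-01, -3.25890940e-01,
         8.46827482e-02],
       [ 9.99999878e-01,  4.90351461e-04,  6.03593597e-05,
        -7.01687725e-05],
       [ 1.02736923e-04, -3.25890930e-01,  9.45407368e-01,
        -1.42800890e-01],
       [ 0.00000000e+00,  0.00000000e+00,  0.00000000e+00,
         1.00000000e+00]])} -0.0187
```

View pics/scene1.png

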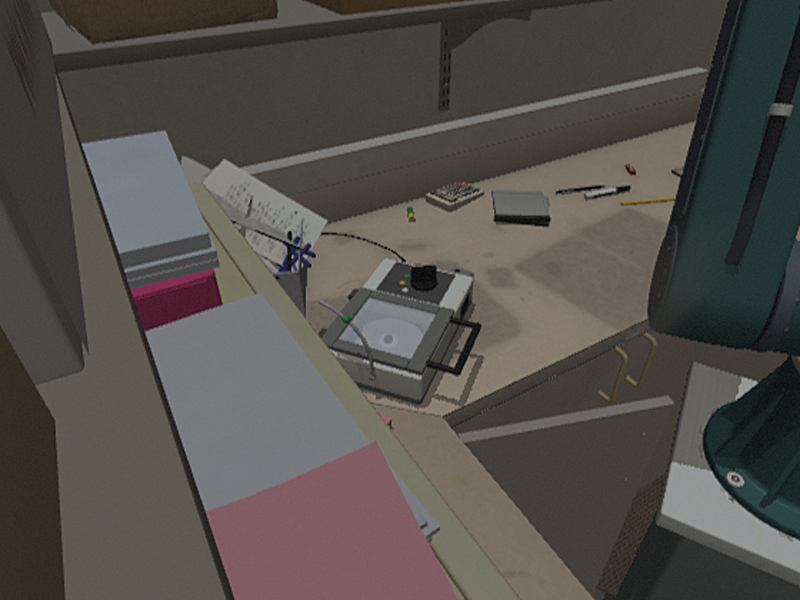

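View pics/side1.png

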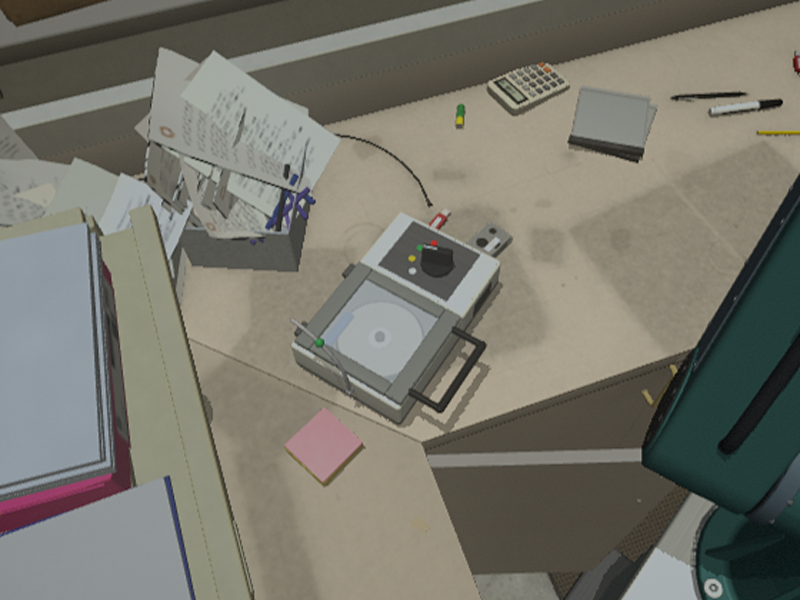

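```bash
cat > fit.py <<'E'
from station import r
import cv2,numpy as np
from scipy.optimize import least_squares
m=r.camera_model("side");E=np.linalg.inv(m["extrinsics"])
def proj(P):
    p=E[:3,:3]@P+E[:3,3];return np.array([m["fx"]*p[0]/p[2]+m["cx"],m["fy"]*p[1]/p[2]+m["cy"]])
obs=[((-.135,.002,.0725),(484,346)),((-.135,.112,.0725),(440,409)),((.09,-.14,.066),(403,213)),((-.09,-.14,.066),(499,263)),((-.090,.14,.0),(400,422)),((.022,.146,.149),(320,343))]
def M(v,p):
    c,s=np.cos(v[2]),np.sin(v[2]);return np.array([v[0]+c*p[0]-s*p[1],v[1]+s*p[0]+c*p[1],p[2]])
if __name__=="__main__":
    f=lambda v:np.concatenate([proj(M(v,np.array(p)))-np.array(o)*.7 for p,o in obs])
    R=least_squares(f,[.6,0,-.3],loss="soft_l1");v=R.x;print(v,f(v).round(1))
    for n,p in dict(bar=(-.135,.057,.0725),knob=(-.012,-.082,.093),bead=(.022,.146,.149),hinge=(.086,.057,.0725)).items():print(n,M(v,p))
    im=np.load("pics/side.npz")["im"];c=im[150:210,250:350,::-1]
    cv2.imwrite("pics/knob.png",cv2.resize(c,(800,480),interpolation=cv2.INTER_CUBIC))
E
python3 fit.py
```

```text
[0.60225539 0.02984493 0.12442779] [-0.7  0.2  0.1  0.4 -0.6 -2.5  4.  -1.   0.   5.5  0.  -0.3]
bar [0.461225   0.06964982 0.0725    ]
knob [ 0.60052494 -0.0530104   0.093     ]
bead [0.60596569 0.17744654 0.149     ]
hinge [0.68051642 0.09707746 0.0725    ]
```

View pics/knob.png

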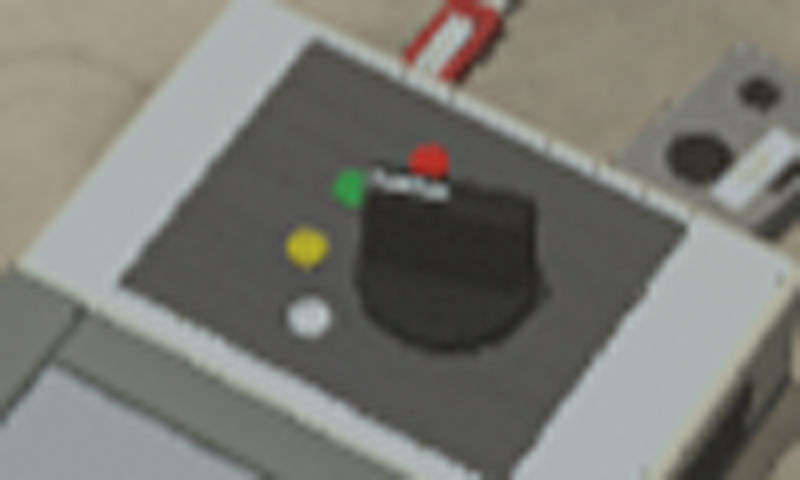

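Run:
```python
from fit import *
v=[0.60225539,0.02984493,0.12442779]
for z in(.105,.066):
  for n,a,rr in(("c",0,0),("white",.9,.022),("yel",.3,.022),("green",-.3,.022),("red",-.9,.022)):
    if z<.1 and rr: rr=.032
    p=proj(M(v,np.array([-.012+rr*np.cos(a),-.082+rr*np.sin(a),z])));print(z,n,((p-[250,150])*8).round())
print("deck corners",[((proj(M(v,np.array(q)))-[250,150])*8).round() for q in((.09,-.14,.066),(-.09,-.14,.066),(-.09,-.024,.066),(.09,-.024,.066))])
```

```text
0.105 c [460. 198.]
0.105 white [378. 221.]
0.105 yel [376. 179.]
0.105 green [403. 145.]
0.105 red [450. 129.]
0.066 c [456. 286.]
0.066 white [340. 318.]
0.066 yel [338. 258.]
0.066 green [376. 209.]
0.066 red [442. 186.]
deck corners [array([252., -27.]), array([826., 265.]), array([598., 587.]), array([  9., 265.])]
```

```bash
cat > go.py <<'E'
import sys,numpy as np
from station import r
from scipy.spatial.transform import Rotation as R
def rel(p,rpy,s=None):
    s=s or r.read_state();A=R.from_euler("xyz",s["tcp_rot"]);B=R.from_euler("xyz",rpy)
    return A.inv().apply(np.array(p)-s["eef_pos"]).round(4),(A.inv()*B).as_rotvec(degrees=True).round(2)
if __name__=="__main__":
    a=list(map(float,sys.argv[1:]));print(r.read_state()["t"],rel(a[:3],a[3:]))
E
python3 go.py .6 -.053 .18 3.14159 0 .424
```

```text
0.1 (array([ 0.562 , -0.3827,  0.0512]), array([-0.09, -0.02, -8.26]))
```

```bash
python3 -m crank '[[[0.562,-0.383,0.03,0,0,-8.3,0.085],[0.562,-0.383,0.03,0,0,-8.3,0.085],[0.562,-0.383,0.03,0,0,-8.3,0.085],[0.562,-0.383,0.03,0,0,-8.3,0.085],[0.562,-0.383,0.03,0,0,-8.3,0.085],[0.562,-0.383,0.03,0,0,-8.3,0.085],[0.562,-0.383,0.03,0,0,-8.3,0.085],[0.562,-0.383,0.03,0,0,-8.3,0.085],[0.562,-0.383,0.03,0,0,-8.3,0.085],[0.562,-0.383,0.03,0,0,-8.3,0.085],[0.562,-0.383,0.03,0,0,-8.3,0.085],[0.562,-0.383,0.03,0,0,-8.3,0.085],[0.562,-0.383,0.03,0,0,-8.3,0.085],[0.562,-0.383,0.03,0,0,-8.3,0.085],[0.562,-0.383,0.051,0,0,-8.3,0.085],[0.562,-0.383,0.051,0,0,-8.3,0.085],[0.562,-0.383,0.051,0,0,-8.3,0.085],[0.562,-0.383,0.051,0,0,-8.3,0.085],[0.562,-0.383,0.051,0,0,-8.3,0.085],[0.562,-0.383,0.051,0,0,-8.3,0.085]]]' 30
python3 - <<'E'
from station import r
import cv2,numpy as np,pickle
s=r.read_state();im,d=r.grab_frame("wrist");pickle.dump((s,im,d),open("pics/w1.pkl","wb"))
cv2.imwrite("pics/w1.png",cv2.resize(im[:,:,::-1],(800,600),interpolation=cv2.INTER_CUBIC))
E
```

```text
t: 1.77
eef_pos: [0.5991, -0.0541, 0.1802]
tcp_rot: [-3.141, 0.001, 0.425]
ft_force: [-0.4, -0.6, -0.4]
opening: 0.0849
gripper_force: 0.0
```

View pics/w1.png

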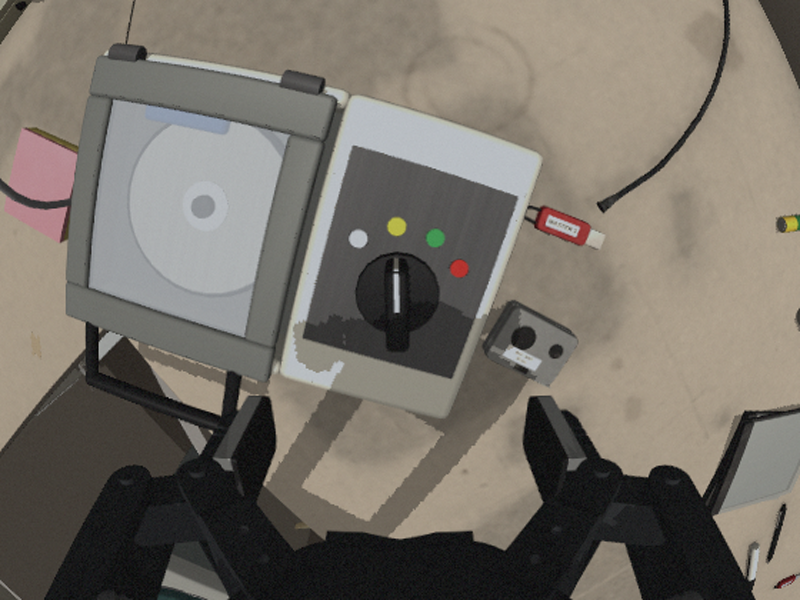

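```bash
cat > wp.py <<'E'
import numpy as np
from station import r
from scipy.spatial.transform import Rotation as R
m=r.camera_model("wrist");H=m["hand_eye"]
def wp(s,px,z):
    u=np.array(px)*.7;dx=(u-[m["cx"],m["cy"]])/m["fx"];th=np.hypot(*dx)
    d=np.r_[dx/th*np.sin(th),np.cos(th)];A=R.from_euler("xyz",s["tcp_rot"])
    o=s["eef_pos"]+A.apply(H[:3,3]);d=A.apply(H[:3,:3]@d);return (o+d*(z-o[2])/d[2]).round(4)
E
python3 - <<'E'
from wp import *;import pickle
s,im,d=pickle.load(open("pics/w1.pkl","rb"))
for n,p,z in(("tip",(397,257),.105),("tail",(397,350),.1),("mid",(397,300),.105),("skirt",(397,292),.075),("w",(358,239),.066),("y",(397,226),.066),("g",(435,238),.066),("r",(459,269),.066),("barL",(92,381),.0725),("barR",(226,427),.0725),("RR",(541,155),.066),("FR",(447,416),.066),("lidFL",(70,312),.0775),("lidFR",(270,378),.0775),("lidRL",(95,55),.0775),("lidRR",(335,95),.0775)):print(n,wp(s,p,z))
E
```

```text
tip [ 0.6307 -0.0388  0.105 ]
tail [ 0.5842 -0.0597  0.1   ]
mid [ 0.6109 -0.0477  0.105 ]
skirt [ 0.6062 -0.0497  0.075 ]
w [ 0.6231 -0.018   0.066 ]
y [ 0.6388 -0.035   0.066 ]
g [ 0.6414 -0.0572  0.066 ]
r [ 0.6309 -0.0775  0.066 ]
barL [0.4543 0.1247 0.0725]
barR [0.4711 0.0166 0.0725]
RR [ 0.7105 -0.0909  0.066 ]
FR [ 0.5402 -0.1152  0.066 ]
lidFL [0.504  0.148  0.0775]
lidFR [ 0.525  -0.0011  0.0775]
lidRL [0.6697 0.1774 0.0775]
lidRR [0.6913 0.0239 0.0775]
```

```bash
python3 go.py .605 -.05 .081 3.14159 0 .43
```

```text
1.8167 (array([ 0.0073, -0.0017,  0.0995]), array([ 0.  ,  0.04, -0.36]))
```

```bash
python3 -m crank '[[[0.007,-0.002,0.03,0,0,0,0.06],[0.007,-0.002,0.06,0,0,0,0.05],[0.007,-0.002,0.08,0,0,0,0.045],[0.007,-0.002,0.099,0,0,0,0.045],[0.007,-0.002,0.099,0,0,0,0.045],[0.007,-0.002,0.099,0,0,0,0.0],[0.007,-0.002,0.099,0,0,0,0.0],[0.007,-0.002,0.099,0,0,0,0.0],[0.007,-0.002,0.099,0,0,0,0.0],[0.007,-0.002,0.099,0,0,0,0.0],[0.007,-0.002,0.099,0,0,0,0.0],[0.007,-0.002,0.099,0,0,0,0.0]]]' 30
```

```text
t: 2.82
eef_pos: [0.6067, -0.0492, 0.0832]
tcp_rot: [3.139, -0.002, 0.425]
ft_force: [-2.6, -1.9, 7.6]
opening: 0.0114
gripper_force: 33.8
```

```bash
python3 -m crank '[[[0,0,-0.003,0,0,0,0.0],[0,0,-0.003,0,0,5,0.0],[0,0,-0.003,0,0,10,0.0],[0,0,-0.003,0,0,15,0.0],[0,0,-0.003,0,0,20,0.0],[0,0,-0.003,0,0,25,0.0],[0,0,-0.003,0,0,30,0.0],[0,0,-0.003,0,0,35,0.0],[0,0,-0.003,0,0,35,0.0],[0,0,-0.003,0,0,35,0.0]]]' 40; python3 -c "
from station import r;print(r.read_state()['moment'])"
```

```text
t: 3.65
eef_pos: [0.6068, -0.0509, 0.0834]
tcp_rot: [3.139, -0.002, -0.186]
ft_force: [4.9, -8.3, -15.3]
opening: 0.011
gripper_force: 42.7
[-1.47209045 -0.85932829  0.03577371]
```

```bash
python3 -m crank '[[[0,0,0,0,0,0,0.04],[0,0,0,0,0,0,0.06],[0,0,0,0,0,0,0.06],[0,0,0,0,0,0,0.06],[0,0,-0.04,0,0,0,0.06],[0,0,-0.08,0,0,0,0.085],[0,0,-0.1,0,0,0,0.085],[0,0,-0.1,0,0,0,0.085],[0,0,-0.1,0,0,0,0.085]]]'
python3 - <<'E'
from station import r
import cv2,numpy as np,pickle
s=r.read_state();im,d=r.grab_frame("wrist");pickle.dump((s,im,d),open("pics/w2.pkl","wb"))
cv2.imwrite("pics/w2.png",cv2.resize(im[:,:,::-1],(800,600),interpolation=cv2.INTER_CUBIC))
E
```

```text
t: 4.4
eef_pos: [0.6067, -0.0485, 0.1863]
tcp_rot: [-3.141, -0.004, -0.186]
ft_force: [-1.1, 0.5, 0.0]
opening: 0.0855
gripper_force: 0.0
```

View pics/w2.png

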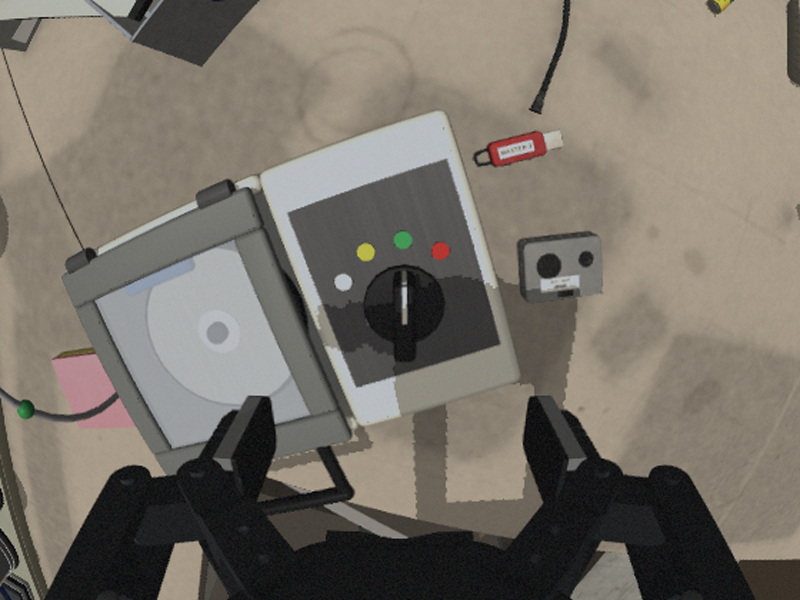

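```bash
python3 - <<'E'
from wp import *;import pickle
s,im,d=pickle.load(open("pics/w2.pkl","rb"))
for n,p,z in(("tip",(404,267),.105),("tail",(404,358),.1),("w",(343,282),.066),("y",(366,252),.066),("g",(403,240),.066),("r",(441,251),.066),("barRcorner",(350,495),.0725),("bead",(26,409),.149)):print(n,wp(s,p,z))
E
python3 go.py .464 .071 .15 3.14159 0 1.70
```

```text
tip [ 0.6347 -0.056   0.105 ]
tail [ 0.5836 -0.0466  0.1   ]
w [ 0.623  -0.0175  0.066 ]
y [ 0.6381 -0.0346  0.066 ]
g [ 0.6411 -0.057   0.066 ]
r [ 0.6307 -0.0774  0.066 ]
barRcorner [0.4685 0.014  0.0725]
bead [0.6069 0.1798 0.149 ]
4.45 (array([-0.161 , -0.0911,  0.0345]), array([ 2.0000e-02, -3.0000e-02, -1.0806e+02]))
```

```bash
python3 -m crank '[[[-0.06,-0.04,0,0,0,-7,0.036],[-0.12,-0.07,0,0,0,-14,0.036],[-0.161,-0.091,0.0,0,0,-108,0.036],[-0.161,-0.091,0.0,0,0,-108,0.036],[-0.161,-0.091,0.0,0,0,-108,0.036],[-0.161,-0.091,0.034,0,0,-108,0.036],[-0.161,-0.091,0.034,0,0,-108,0.036],[-0.161,-0.091,0.034,0,0,-108,0.036],[-0.161,-0.091,0.034,0,0,-108,0.036],[-0.161,-0.091,0.034,0,0,-108,0.036],[-0.161,-0.091,0.034,0,0,-108,0.036],[-0.161,-0.091,0.034,0,0,-108,0.036],[-0.161,-0.091,0.034,0,0,-108,0.036],[-0.161,-0.091,0.034,0,0,-108,0.036],[-0.161,-0.091,0.034,0,0,-108,0.036],[-0.161,-0.091,0.034,0,0,-108,0.036],[-0.161,-0.091,0.034,0,0,-108,0.036],[-0.161,-0.091,0.034,0,0,-108,0.036],[-0.161,-0.091,0.034,0,0,-108,0.036]]]' 40
python3 - <<'E'
from station import r
import cv2,numpy as np,pickle
s=r.read_state();im,d=r.grab_frame("wrist");pickle.dump((s,im,d),open("pics/w3.pkl","wb"))
cv2.imwrite("pics/w3.png",cv2.resize(im[:,:,::-1],(800,600),interpolation=cv2.INTER_CUBIC))
E
```

```text
t: 6.03
eef_pos: [0.4638, 0.0706, 0.1499]
tcp_rot: [-3.141, -0.0, 1.696]
ft_force: [0.3, -0.1, -0.5]
opening: 0.0359
gripper_force: 0.0
```

View pics/w3.png

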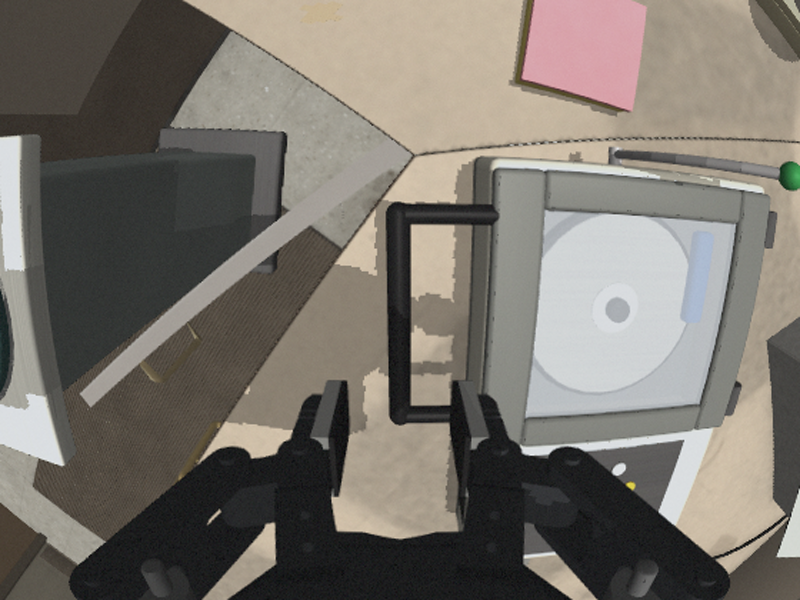

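```bash
python3 - <<'E'
from wp import *;import pickle
s,im,d=pickle.load(open("pics/w3.pkl","rb"))
for n,p,z in(("barL",(399,212),.0725),("barR",(399,413),.0725),("lidL",(495,168),.0775),("lidR",(524,440),.0775),("bead",(791,176),.149)):print(n,wp(s,p,z))
E
python3 go.py .464 .071 .054 3.14159 0 1.70
```

```text
barL [0.4572 0.1266 0.0725]
barR [0.471  0.0176 0.0725]
lidL [0.4985 0.1541 0.0775]
lidR [0.5447 0.0096 0.0775]
bead [0.6084 0.1801 0.149 ]
6.0833 (array([0.0003, 0.0002, 0.096 ]), array([-0.04, -0.01, -0.18]))
```

```bash
python3 -m crank '[[[0,0,0.03,0,0,0,0.036],[0,0,0.06,0,0,0,0.036],[0,0,0.08,0,0,0,0.036],[0,0,0.096,0,0,0,0.036],[0,0,0.096,0,0,0,0.036],[0,0,0.096,0,0,0,0.0],[0,0,0.096,0,0,0,0.0],[0,0,0.096,0,0,0,0.0],[0,0,0.096,0,0,0,0.0],[0,0,0.096,0,0,0,0.0],[0,0,0.096,0,0,0,0.0]]]' 40
python3 - <<'E'
import numpy as np
for a in range(5,56,5):
    t=np.radians(a);print(a,(-.221*(1-np.cos(t))).round(4),(-.221*np.sin(t)).round(4))
E
```

```text
t: 7.0
eef_pos: [0.4636, 0.0705, 0.0548]
tcp_rot: [-3.141, 0.0, 1.699]
ft_force: [-5.1, -1.2, 0.2]
opening: 0.0107
gripper_force: 39.1
5 -0.0008 -0.0193
10 -0.0034 -0.0384
15 -0.0075 -0.0572
20 -0.0133 -0.0756
25 -0.0207 -0.0934
30 -0.0296 -0.1105
35 -0.04 -0.1268
40 -0.0517 -0.1421
45 -0.0647 -0.1563
50 -0.0789 -0.1693
55 -0.0942 -0.181
```

```bash
python3 -m crank '[[[0,0.0008,-0.0193,0,0,0,0],[0,0.0034,-0.0384,0,0,0,0],[0,0.0075,-0.0572,0,0,0,0],[0,0.0133,-0.0756,0,0,0,0],[0,0.0133,-0.0756,0,0,0,0],[0,0.0133,-0.0756,0,0,0,0]]]' 40
```

```text
t: 7.5
eef_pos: [0.4758, 0.0722, 0.1307]
tcp_rot: [-3.139, 0.0, 1.699]
ft_force: [-6.3, -2.1, 0.2]
opening: 0.0105
gripper_force: 39.5
```

```bash
python3 -m crank '[[[0,0.0074,-0.0178,0,0,0,0],[0,0.0163,-0.0349,0,0,0,0],[0,0.0267,-0.0512,0,0,0,0],[0,0.0384,-0.0665,0,0,0,0],[0,0.0514,-0.0807,0,0,0,0],[0,0.058,-0.087,0,0,0,0],[0,0.0656,-0.0937,0,0,0,0],[0,0.0656,-0.0937,0,0,0,0],[0,0.0656,-0.0937,0,0,0,0],[0,0.0656,-0.0937,0,0,0,0]]]' 40
python3 - <<'E'
from station import r
import cv2,numpy as np,pickle
s=r.read_state();print(s["moment"])
a,d=r.grab_frame("wrist");pickle.dump((s,a,d),open("pics/w4.pkl","wb"))
b,d2=r.grab_frame("side");np.savez("pics/side2.npz",im=b,d=d2)
cv2.imwrite("pics/w4.png",cv2.resize(a[:,:,::-1],(800,600),interpolation=cv2.INTER_CUBIC))
cv2.imwrite("pics/s4.png",cv2.resize(b[120:330,180:460,::-1],(800,600),interpolation=cv2.INTER_CUBIC))
E
```

```text
t: 8.33
eef_pos: [0.5371, 0.0803, 0.2249]
tcp_rot: [-3.132, -0.0, 1.699]
ft_force: [-20.3, -3.4, 19.5]
opening: 0.0107
gripper_force: 40.9
[-0.44261622  3.3291032   0.07925518]
```

View pics/w4.png

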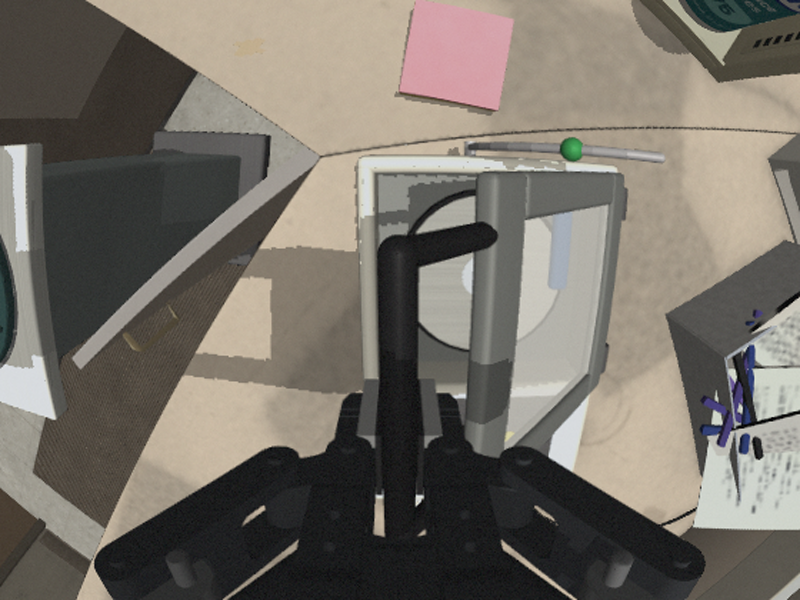

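View pics/s4.png

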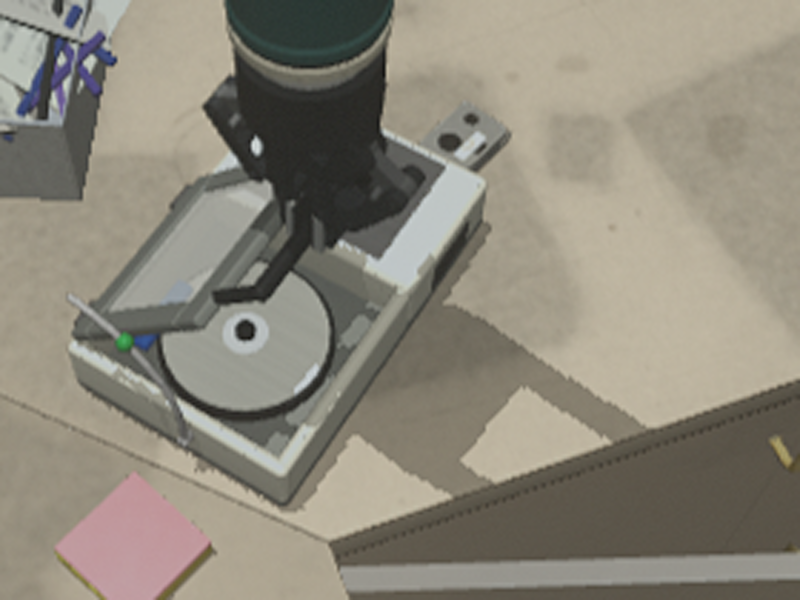

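```bash
cat > lid.py <<'E'
from wp import *;import pickle
def pts(f,boxes):
    s,im,d=pickle.load(open(f,"rb"));A=R.from_euler("xyz",s["tcp_rot"]);P=[]
    for x0,y0,x1,y1 in boxes:
        u,v=np.meshgrid(np.arange(int(x0*.7),int(x1*.7)),np.arange(int(y0*.7),int(y1*.7)))
        z=d[v,u];k=z>0;dx=(u-m["cx"])/m["fx"];dy=(v-m["cy"])/m["fy"];th=np.hypot(dx,dy)
        g=np.tan(th)/th;P.append(np.c_[(dx*g*z)[k],(dy*g*z)[k],z[k]])
    P=np.vstack(P);P=P@H[:3,:3].T+H[:3,3];return A.apply(P)+s["eef_pos"]
def ang(f,b):
    P=pts(f,b);
    for _ in range(3):
        c=P.mean(0);n=np.linalg.svd(P-c,full_matrices=False)[2][2];e=(P-c)@n;P=P[abs(e)<max(2*e.std(),.001)]
    n=n*np.sign(n[2]);print(f,len(P),c.round(3),n.round(3),"rms",e.std().round(4),"deg",np.degrees(np.arctan2(np.hypot(n[0],n[1]),n[2])).round(2))
if __name__=="__main__":
    ang("pics/w3.pkl",[(505,190,535,420),(550,180,730,205),(560,408,690,420)])
    ang("pics/w4.pkl",[(486,260,508,350),(540,185,600,200)])
    ang("pics/w4.pkl",[(486,260,508,350),(540,185,600,200),(486,190,508,220),(480,370,500,420)])
E
python3 lid.py
```

```text
pics/w3.pkl 5550 [0.549 0.107 0.077] [ 0.001 -0.006  1.   ] rms 0.0008 deg 0.33
pics/w4.pkl 1223 [0.585 0.13  0.185] [0.738 0.099 0.667] rms 0.0004 deg 48.13
pics/w4.pkl 1861 [0.58  0.12  0.192] [0.736 0.1   0.669] rms 0.0005 deg 47.99
```

```bash
python3 -m crank '[[[0,0.001,-0.004,0,0,0,0],[0,0.002,-0.008,0,0,0,0],[0,0.002,-0.008,0,0,0,0],[0,0.002,-0.008,0,0,0,0],[0,0.002,-0.008,0,0,0,0]]]' 40
cat > chk.py <<'E'
import sys,pickle;from station import r;import lid
s=r.read_state();a,d=r.grab_frame("wrist");f=f"pics/{sys.argv[1]}.pkl";pickle.dump((s,a,d),open(f,"wb"))
lid.ang(f,[(486,260,508,350),(540,185,600,200),(486,190,508,220)])
E
python3 chk.py w5
```

```text
t: 8.85
eef_pos: [0.5444, 0.0813, 0.2317]
tcp_rot: [-3.141, -0.001, 1.699]
ft_force: [-2.7, 1.3, 0.5]
opening: 0.0102
gripper_force: 40.0
pics/w5.pkl 1652 [0.591 0.133 0.188] [0.767 0.105 0.633] rms 0.0003 deg 50.74
```

```bash
python3 -m crank '[[[0,-0.002,0.0015,0,0,0,0],[0,-0.002,0.0015,0,0,0,0],[0,-0.002,0.0015,0,0,0,0],[0,-0.002,0.0015,0,0,0,0],[0,-0.002,0.0015,0,0,0,0],[0,-0.002,0.0015,0,0,0,0],[0,-0.002,0.0015,0,0,0,0],[0,-0.002,0.0015,0,0,0,0]]]' 40
python3 chk.py w6
```

```text
t: 9.57
eef_pos: [0.5425, 0.0809, 0.2301]
tcp_rot: [3.142, -0.001, 1.699]
ft_force: [-2.5, 5.4, -1.3]
opening: 0.0105
gripper_force: 39.8
pics/w6.pkl 1611 [0.589 0.133 0.188] [0.76  0.104 0.642] rms 0.0004 deg 50.07
```

The lid measures 50.1° and isn't moving, the contact forces are small, and the grip is firm, so I'm handing in.

```bash
python3 -c "
from station import r;print(r.finish_job())"
```

```text
the job is handed in; nothing more can be done
None
```

I turned the selector from yellow to the green dot with the lid shut, then lifted the lid by its bar; the robot was holding it at 50.1° when I handed the job in at about 9.6 s, and the loose items were never approached.

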